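# Repack the service keys in their sprung-lid tray case

### The job

The keys from the instrument service kit have been left on the turntable. Press the case's release button so that its lid springs fully open, then take every key that is on the turntable and press each one flat and fully home in the tray recess of its own shape. Leave the lid open and the reagent bottle standing.

Things in the scene. Friction and masses are not known exactly. Their poses are not given: they have to be found in the camera images.
- case: Grey case 139 x 230 mm, fixed, walls 30 mm high; origin under its middle, x towards the lid hinge, y along it. Four tray blocks lie in it side by side along y, in any order, x as the case's, surface 28 mm above the worktop. Clips: each recess's two stick out 3.5 mm, x = -20 to 4 mm, and meet a handle when it is 3 mm in; a push down of 5 to 15 N there takes the key past them to the floor.
- lid (a joint): Angle of the case lid (rad): 0 shut, 1.95 open at its stop. Hinged at the case's far (+x) edge, sprung open, held shut by a bolt that the release button draws; when freed it swings up to the stop by itself in 1 to 2 s and stays there, leaning back. Shut, its top is 54 mm above the worktop.
- lid_edge (a point): Middle of the lid's upper front edge (away from the hinge); shut, it is 70 mm before the case's middle and 54 mm up.
- release_top (a point): Centre of the top of the round aluminium release button, 28 mm in diameter, on a ledge in front of the case, 110 mm from the case's middle towards -x and 32 mm above the worktop; it is pushed straight down, spring-loaded: 6 mm of travel, about 5 N; the lid is free after 4 to 5 mm.
- turntable: Round white platter 240 mm across on a fixed foot, spinning freely and without a stop; its surface is 22 mm above the worktop, with a rim 4 mm higher. Origin under the centre of the foot; this pose does not turn with the platter. The keys lie round it, about 74 mm from the centre, each along a tangent.
- reagent_bottle: White bottle with a cap, 38 mm in diameter, 70 mm tall, standing by the wall at the right of the worktop; origin under its middle, z up. Bystander.
- fork_key: Open-jawed key. Steel, 100 mm long, 18 mm thick, 140 g, handle 22 mm wide; origin at mid length, width and thickness (9 mm above what it lies on), x along it to the +x end, z through the thickness; same either face up. The last 36 mm at the +x end (x = 14 to 50 mm) is a head 42 mm wide with an 18 mm wide, 20 mm deep jaw open to +x. It may be absent.
- tee_key: T-shaped key. Steel, 100 mm long, 18 mm thick, 140 g, handle 22 mm wide; origin at mid length, width and thickness (9 mm above what it lies on), x along it to the +x end, z through the thickness; same either face up. The last 16 mm at the +x end (x = 34 to 50 mm) is a crossbar 44 mm wide. It may be absent.
- round_key: Round-headed key. Steel, 100 mm long, 18 mm thick, 140 g, handle 22 mm wide; origin at mid length, width and thickness (9 mm above what it lies on), x along it to the +x end, z through the thickness; same either face up. At the +x end a disc 42 mm across, its centre at x = 29 mm. It may be absent.
- double_key: Double-ended key. Steel, 100 mm long, 18 mm thick, 140 g, handle 22 mm wide; origin at mid length, width and thickness (9 mm above what it lies on), x along it to the +x end, z through the thickness; same either face up. The last 20 mm at the +x end is 40 mm wide, the last 16 mm at the -x end is 32 mm wide, with the 22 mm handle between (x = -34 to 30 mm). It may be absent.
- fork_key_bed: Black tray block 125 x 54 mm in the case, recess floor pale grey; its 10 mm deep recess fits the fork key with 2.5 mm to spare all round. Origin where that key's origin lies when fully home; x: the way its x then points (z up). Block surface 1 mm above the origin, recess floor 9 mm below, so a key stands 8 mm proud. A sprung clip in each side wall, centred at x = -8 mm: see case.
- tee_key_bed: Black tray block 125 x 54 mm in the case, recess floor pale grey; its 10 mm deep recess fits the tee key with 2.5 mm to spare all round. Origin where that key's origin lies when fully home; x: the way its x then points (z up). Block surface 1 mm above the origin, recess floor 9 mm below, so a key stands 8 mm proud. A sprung clip in each side wall, centred at x = -8 mm: see case.
- round_key_bed: Black tray block 125 x 54 mm in the case, recess floor pale grey; its 10 mm deep recess fits the round key with 2.5 mm to spare all round. Origin where that key's origin lies when fully home; x: the way its x then points (z up). Block surface 1 mm above the origin, recess floor 9 mm below, so a key stands 8 mm proud. A sprung clip in each side wall, centred at x = -8 mm: see case.
- double_key_bed: Black tray block 125 x 54 mm in the case, recess floor pale grey; its 10 mm deep recess fits the double key with 2.5 mm to spare all round. Origin where that key's origin lies when fully home; x: the way its x then points (z up). Block surface 1 mm above the origin, recess floor 9 mm below, so a key stands 8 mm proud. A sprung clip in each side wall, centred at x = -8 mm: see case.

How it is judged:
By the outcome, as a careful person would: the job done as asked, in the order asked, and still so for the second after the job is handed in, with the robot touching nothing.
Of fork_key, tee_key, round_key, double_key only 3 to 4 are there at a start; the rules pass over those that are not, and their reading is None.
At some moment in a run one of fork_key, tee_key, round_key, double_key may be knocked a few centimetres aside while the robot is not near it.
Once in a run the grip may slacken for a moment while it holds something.
It also fails if it takes over 210 s, if anything falls off the work surface, if the arm or the gripper's body presses on something with over 40 N, if the wrist force passes 120 N, or if a joint passes its speed limit or range.

### The arm

A 6-joint arm with a two-finger parallel gripper is mounted at the origin on the work surface; the furniture and walls round the work are solid. World frame = base frame: x ahead of the robot, y to its left, z up, the work surface at z = 0. Lengths are in m, angles in rad, forces in N, time in s.
With the tool pointing down it reaches from about 0.325 to 0.875 m from the base axis. Payload 4.4 kg.
Tool frame: the origin (TCP) lies at the centre of the arm's flange, where the gripper is bolted on; the fingertips stand 173 mm ahead of it and the grasp point (between the pads) lies 155 mm ahead of it; z points along the fingers, y is the line along which they close (so a half turn about z gives the same grasp; the last joint's range is limited). The gripper opens to 85 mm and grips with 20 to 120 N. Pads are 22 mm wide; open, the fingers measure 114 mm over their backs; the gripper's body (76 mm by 85 mm) begins 54 mm behind the grasp point. The pads swing forward as they close: fully open they stand 13 mm farther back than shut.
Start: joints at [1.097, 0.207, 1.542, -0, 1.393, -0.15], TCP at [0.183, 0.545, 0.405] pointing down, gripper open.
Joint ranges: [-2.73, 2.73], [-0.86, 2.22], [0.23, 2.46], [-1.11, 4.25], [0.08, 2.63], [-2.82, 2.82]. Speed limits (rad/s): [2.79, 2.79, 3.14, 3.14, 3.14, 3.14].

### API

Orientations are given as a 3x3 rotation matrix whose columns are the frame's x, y, z axes.
In Python, from plant import manip gives the robot as it stands. The module is installed in compiled form; this text tells all that it offers.
- The arm moves only by the shell command python3 -m creep 'ROWS'. ROWS is a JSON object of lists of equal length, an entry for each row: "gripper": the closure, from 0 (fully open) to 1 (shut); "xyz": the shift along the tool's x, y, z in mm, a list of three; "roll": the turn about the tool's z in degrees. A call has 1 to 5 rows; each row is the pose to reach, as a shift and turn from the pose commanded when the call began, along the tool's axes at that moment; what a row does not reach only later rows make up. A row lasts 1/10 s, in which the tool goes at most 50 mm and 8.59 degrees, less where a joint would pass 70% of its speed; a pose out of reach is approached as far as the arm can. A call with a gripper value outside its range is refused whole. The fingers move at their own pace and stop on an object; the grip force is fixed at half the most. Time passes only in rows, so rows that repeat a pose let the fingers close. It gives the time, the measured TCP pose, the force, the opening and the grip force at its end, in the units of the state.
- manip.read_state(): the state, without advancing time (a new reading comes with each control period).
- manip.grab_frame(name): name is "side" or "top"; returns a dict with "color" (400x640x3 uint8, blue, green, red), "mtx" (3x3 intrinsics, pixels), "camera_from_world" (4x4, takes a point from world to camera coordinates). Camera axes: x right, y up, looking along -z (the intrinsics and any distortion apply to the point x, -y, -z); pixel columns grow to the right and rows downward; lengths in m; the calibration is good to about 2 mm. A picture is of the moment at which its call begins. There is no depth.
- manip.hand_in(): hands the job in; it is judged then, once.
Trained networks look in the newest picture that a camera, given by its name, has taken for a name from the list of things; names that differ only in an ending like _2 or _b are one class to them, and where a whole thing is asked for, a point or a joint stands for the part that bears it (a point fixed in the world has none). Each returns a list of dicts, best first, with "confidence" (0 to 1); they miss things now and then, are a little off and sometimes report something else, mostly with a low value. They report only what shows in the picture. A call takes as long as a camera call.
- manip.boxes_of(camera, target): "box" ([left, top, right, bottom] as shares, 0 to 1, of the picture: columns of its width, rows of its height, round what is visible of it).
The state is a dict: "time": time; "joints": joint angles; "joint_velocities": joint speeds; "effort": joint torques, N m; "position": TCP position; "ee_rot": TCP orientation; "force": force on the tool from outside, world axes, zero at the start; "wrist_torque": the same for the moment, N m; "width": finger opening in m; "grip_force": force on a finger pad.
Only numpy, scipy, OpenCV 4.12 (cv2) and the standard library are available. Lean on these libraries where they do the work, as an engineer would, in place of code of your own. Each camera call takes 0.05 s, during which the arm holds its last target. There are 200 camera calls.

## Working session

There is one attempt and no reset: what is moved stays moved. The work goes in short steps, Python scripts to look and compute and a shell command to move; the robot and the scene stay as the last step left them, time stands still between calls to the robot, and variables do not carry over. Pictures are saved under pics/ and viewed, at most 14 in all, crops included, and the job is handed in when it is done.

```bash
mkdir -p pics; cat > h.py <<'E'
import numpy as np, cv2
from plant import manip
def grab(n):
    f=manip.grab_frame(n); return f["color"].copy(),np.array(f["mtx"]),np.array(f["camera_from_world"])
def proj(P,K,T):
    P=np.atleast_2d(P); c=P@T[:3,:3].T+T[:3,3]; c=c*[1,-1,-1]; u=c@K.T; return u[:,:2]/u[:,2:]
def unproj(uv,z,K,T):
    uv=np.atleast_2d(uv).astype(float); d=np.c_[uv,np.ones(len(uv))]@np.linalg.inv(K).T*[1,-1,-1]
    R=T[:3,:3]; d=d@R; o=-R.T@T[:3,3]; return o+d*((z-o[2])/d[:,2])[:,None]
E
python3 - <<'E'
from h import *
s=manip.read_state(); print(s["time"],s["position"],s["ee_rot"],s["width"])
for n in ("top","side"):
    c,K,T=grab(n); cv2.imwrite(f"pics/{n}0.png",c); print(n,K.tolist(),(-T[:3,:3].T@T[:3,3]).round(3))
    for t in ["case","release_top","turntable","reagent_bottle","fork_key","tee_key","round_key","double_key"]:
        print(t,[(np.round(np.array(b["box"])*[640,400,640,400]).tolist(),round(b["confidence"],2)) for b in manip.boxes_of(n,t)[:3]])
E
```

```text
0.0 [0.18279473 0.54478575 0.40349149] [[-9.48022001e-01  3.18202994e-01 -1.06752419e-03]
 [ 3.18204583e-01  9.48019843e-01 -2.05425100e-03]
 [ 3.58365301e-04 -2.28716623e-03 -9.99997320e-01]] 0.08521196501380097
top [[460.75799495651825, 0.0, 324.07199967511036], [0.0, 460.75799495651825, 201.78119650895604], [0.0, 0.0, 1.0]] [ 0.441 -0.149  1.235]
case [([317.0, 158.0, 409.0, 242.0], 0.7)]
release_top []
turntable [([202.0, 150.0, 294.0, 244.0], 0.68)]
reagent_bottle [([416.0, 217.0, 432.0, 234.0], 0.51)]
fork_key [([231.0, 216.0, 269.0, 231.0], 0.55)]
tee_key [([317.0, 159.0, 407.0, 220.0], 0.29)]
round_key [([232.0, 162.0, 270.0, 176.0], 0.88), ([317.0, 161.0, 408.0, 221.0], 0.29), ([351.0, 230.0, 364.0, 238.0], 0.29)]
double_key [([212.0, 179.0, 229.0, 217.0], 0.68)]
side [[452.63050082533687, 0.0, 311.72887574168465], [0.0, 452.63050082533687, 198.24581677593696], [0.0, 0.0, 1.0]] [0.855 0.329 0.894]
case [([231.0, 133.0, 332.0, 234.0], 0.69)]
release_top [([312.0, 160.0, 324.0, 169.0], 0.62)]
turntable [([306.0, 222.0, 420.0, 330.0], 0.76)]
reagent_bottle [([268.0, 110.0, 284.0, 136.0], 0.8), ([366.0, 229.0, 409.0, 268.0], 0.32)]
fork_key [([367.0, 229.0, 409.0, 270.0], 0.9)]
tee_key []
round_key [([312.0, 270.0, 355.0, 309.0], 0.89), ([364.0, 273.0, 408.0, 317.0], 0.62)]
double_key [([367.0, 273.0, 410.0, 317.0], 0.57)]
```

View pics/top0.png

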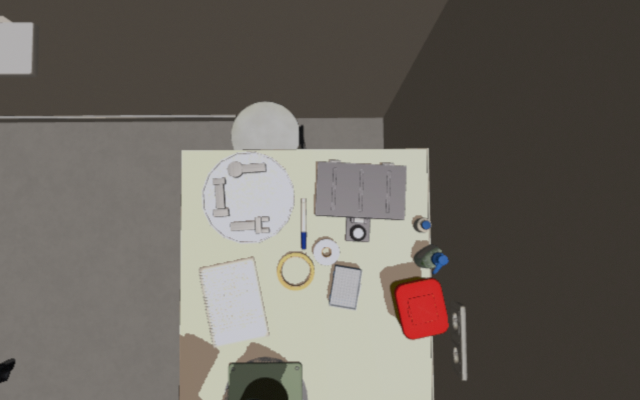

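View pics/side0.png

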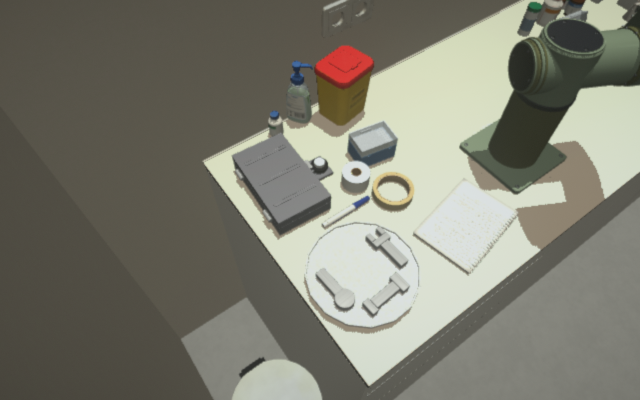

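```bash
python3 - <<'E'
from h import *
from scipy.optimize import minimize
t,K,T=grab("top"); s,Ks,Ts=grab("side")
a=cv2.resize(t[140:250,195:445],None,fx=3.2,fy=3.2,interpolation=cv2.INTER_CUBIC)
b=cv2.resize(s[130:330,225:425],None,fx=1.25,fy=1.25,interpolation=cv2.INTER_CUBIC)
cv2.imwrite("pics/c1.png",a)
# button: bright blob
for n,im,k,tt,(l,tp,r,bt) in (("top",t,K,T,(347,224,370,242)),("side",s,Ks,Ts,(308,155,330,173))):
    g=im.min(2)[tp:bt,l:r].astype(int); 
    print(n); print(g)
# bottle, platter
g=t.min(2).astype(np.uint8)
print("lens", unproj([[358,233]],.032,K,T), unproj([[319.5,161.5]],.032,Ks,Ts))
print("plat",unproj([[248.5,197.5]],.024,K,T), "bottle", unproj([[424,225]],.05,K,T))
E
```

```text
top
[[130 136 136 137 136 135 131 119 100  94  90  91  97 116 134 137 135 130
  130 134 137 138 136]
 [133 136 137 137 135 120  96  75  58  54  51  50  55  74 100 122 135 138
  138 139 138 137 134]
 [134 137 137 134 117  83  58  43  40  38  40  40  40  43  61  86 116 135
  139 138 139 136 134]
 [136 137 135 119  85  53  43  41  48  58  65  69  68  58  47  54  84 117
  134 138 139 136 137]
 [136 137 121  87  52  40  41  57 100 140 158 166 158 131  84  52  54  82
  117 137 138 137 140]
 [136 137 113  63  38  41  54 104 155 183 191 195 192 180 149  95  48  55
  101 133 137 135 139]
 [138 136 110  53  38  45  93 153 186 196 197 198 197 195 184 141  65  46
   78 117 135 134 137]
 [138 136 108  50  41  57 129 183 195 198 197 198 197 197 194 165  99  52
   67 110 136 134 136]
 [139 137 107  48  42  70 144 191 197 198 198 197 198 197 196 186 139  63
   67 110 135 134 138]
 [140 137 108  48  41  67 142 192 197 198 198 198 198 198 197 190 148  65
   61 106 135 136 149]
 [139 137 108  51  42  61 137 191 197 198 198 198 199 197 196 179 128  60
   63 108 136 135 153]
 [140 138 112  61  43  55 117
[... 1804 characters left out ...]
8  77  85  88  89  87  84  71  60  55  53
   51  63 119 148]
 [133 138 110  87  66  55  52  54  56  61  64  65  64  62  57  55  53  51
   52  74 117 133]
 [130 132 112  84  79  73  56  51  52  54  54  54  54  54  53  52  50  49
   63 101 125 131]
 [130 130 129 111 118 103  66  49  48  52  51  52  51  51  50  47  47  57
   91 121 131 131]
 [130 130 131 129 125  94  61  48  46  45  46  45  46  46  46  47  56  85
  118 129 131 131]
 [130 130 130 129 113  85  66  62  56  50  48  48  49  54  57  63  87 118
  130 131 130 128]]
lens [[ 0.4301251  -0.24678869  0.032     ]] [[ 0.43281939 -0.24444804  0.032     ]]
plat [[0.52594066 0.03959837 0.024     ]] bottle [[ 0.44924503 -0.41553866  0.05      ]]
```

View pics/c1.png

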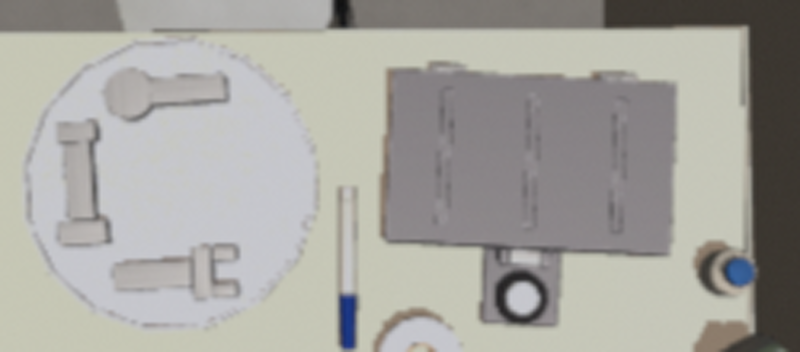

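```bash
cat >> h.py <<'E'
def plan(legs,start=None):
    """legs: (x,y,z TCP in m, world angle of tool y in deg). tool assumed pointing down."""
    s=manip.read_state()
    if start is None:
        R=np.array(s["ee_rot"]); start=(*s["position"],np.degrees(np.arctan2(R[1,1],R[0,1])))
    print("now",np.round(start,4))
    for L in legs:
        a=np.radians(start[3]); y=np.array([np.cos(a),np.sin(a)]); x=np.array([y[1],-y[0]])*-1
        d=np.array(L[:2])-start[:2]; roll=-(L[3]-start[3]); 
        print(np.round([d@x*1000,d@y*1000,-(L[2]-start[2])*1000],1),"roll",round(roll,1)," ->",L); start=L
E
python3 - <<'E'
from h import *
plan([(.42,.33,.404,87),(.43,.1,.404,87),(.43,-.14,.38,87),(.424,-.246,.22,87),(.424,-.246,.199,87)])
E
```

```text
now [ 0.183   0.5451  0.4047 71.4496]
[-293.2 -128.5    0.7] roll -15.6  -> (0.42, 0.33, 0.404, 87)
[ -22.  -229.2   -0. ] roll 0  -> (0.43, 0.1, 0.404, 87)
[ -12.6 -239.7   24. ] roll 0  -> (0.43, -0.14, 0.38, 87)
[   0.4 -106.2  160. ] roll 0  -> (0.424, -0.246, 0.22, 87)
[ 0.  0. 21.] roll 0  -> (0.424, -0.246, 0.199, 87)
```

```bash

python3 -m creep '{"gripper":[1,1,1,1,1],"xyz":[[-220,-96,0],[-220,-96,0],[-220,-96,0],[-220,-96,0],[-220,-96,0]],"roll":[0,0,0,0,0]}'
python3 - <<'E'
from h import *
plan([(.42,.33,.404,87),(.43,.1,.404,87),(.43,-.14,.38,87),(.424,-.246,.22,87)])
E
```

```text
time: 1.5
position: [0.3625, 0.3823, 0.4049]
ee_rot: [[-0.948, 0.319, 0.001], [0.319, 0.948, -0.0], [-0.001, 0.0, -1.0]]
force: [-0.4, 0.9, -0.3]
width: 0.0124
grip_force: 0.0
now [ 0.3625  0.3823  0.4049 71.3942]
[-71.2 -31.2   0.9] roll -15.6  -> (0.42, 0.33, 0.404, 87)
[ -22.  -229.2   -0. ] roll 0  -> (0.43, 0.1, 0.404, 87)
[ -12.6 -239.7   24. ] roll 0  -> (0.43, -0.14, 0.38, 87)
[   0.4 -106.2  160. ] roll 0  -> (0.424, -0.246, 0.22, 87)
```

```bash

python3 -m creep '{"gripper":[1,1,1],"xyz":[[-71,-31,0],[-71,-31,0],[-71,-31,0]],"roll":[-15.6,-15.6,-15.6]}'
python3 -m creep '{"gripper":[1,1,1,1,1],"xyz":[[-22,-230,0],[-22,-230,0],[-22,-230,0],[-22,-230,0],[-22,-230,0]],"roll":[0,0,0,0,0]}'
python3 -m creep '{"gripper":[1,1,1,1,1],"xyz":[[-12,-240,24],[-12,-240,24],[-12,-240,24],[-12,-240,24],[-12,-240,24]],"roll":[0,0,0,0,0]}'
python3 - <<'E'
from h import *
plan([(.424,-.246,.22,87)])
E
```

```text
time: 1.8
position: [0.4212, 0.3296, 0.4049]
ee_rot: [[-0.998, 0.055, 0.002], [0.055, 0.998, -0.001], [-0.002, -0.001, -1.0]]
force: [-0.1, 1.2, -0.1]
width: 0.0002
grip_force: 0.0
time: 2.3
position: [0.428, 0.0994, 0.4048]
ee_rot: [[-0.999, 0.054, 0.0], [0.054, 0.999, -0.0], [-0.0, -0.0, -1.0]]
force: [-0.2, 0.8, 0.0]
width: 0.0001
grip_force: 0.0
time: 2.8
position: [0.4278, -0.1407, 0.3808]
ee_rot: [[-0.999, 0.053, 0.001], [0.053, 0.999, -0.0], [-0.001, -0.0, -1.0]]
force: [0.5, 0.7, -0.0]
width: -0.0001
grip_force: 0.0
now [ 0.4278 -0.1407  0.3808 86.9505]
[  -1.8 -105.4  160.8] roll -0.0  -> (0.424, -0.246, 0.22, 87)
```

```bash

python3 -m creep '{"gripper":[1,1,1,1,1],"xyz":[[-2,-105,80],[-2,-105,120],[-2,-105,160],[-2,-105,161],[-2,-105,161]],"roll":[0,0,0,0,0]}'
python3 -m creep '{"gripper":[1,1,1,1,1],"xyz":[[0,0,10],[0,0,16],[0,0,19],[0,0,20],[0,0,20]],"roll":[0,0,0,0,0]}'
python3 -m creep '{"gripper":[1,1],"xyz":[[0,0,1.5],[0,0,1.5]],"roll":[0,0]}'
python3 - <<'E'
from h import *
t,K,T=grab("top"); cv2.imwrite("pics/p1.png",cv2.resize(t[120:270,190:450],None,fx=3,fy=3))
E
```

```text
time: 3.3
position: [0.4219, -0.2427, 0.2127]
ee_rot: [[-0.998, 0.055, -0.012], [0.055, 0.998, 0.01], [0.013, 0.009, -1.0]]
force: [-1.3, 2.0, 0.3]
width: 0.0001
grip_force: 0.0
time: 3.8
position: [0.4257, -0.2439, 0.2015]
ee_rot: [[-0.999, 0.051, 0.003], [0.051, 0.999, -0.002], [-0.004, -0.002, -1.0]]
force: [1.7, 1.4, 3.9]
width: -0.0002
grip_force: 1.8
time: 4.0
position: [0.4257, -0.2441, 0.1994]
ee_rot: [[-0.999, 0.052, 0.003], [0.052, 0.999, -0.001], [-0.003, -0.001, -1.0]]
force: [2.9, 3.8, 6.8]
width: 0.0003
grip_force: 3.4
```

View pics/p1.png

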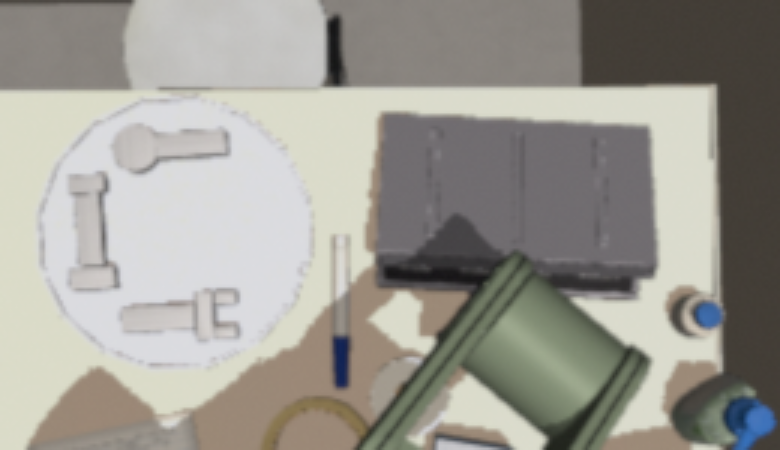

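```bash

python3 -m creep '{"gripper":[1,1,1,1,1],"xyz":[[0,0,0],[0,0,0],[0,0,0],[0,0,0],[0,0,0]],"roll":[0,0,0,0,0]}' | head -1
python3 -m creep '{"gripper":[1,1,1,1,1],"xyz":[[0,0,0],[0,0,0],[0,0,0],[0,0,0],[0,0,0]],"roll":[0,0,0,0,0]}' | head -1
python3 -m creep '{"gripper":[1,1,1,1,1],"xyz":[[0,0,-50],[0,0,-100],[0,0,-150],[0,0,-180],[0,0,-180]],"roll":[0,0,0,0,0]}'
python3 -m creep '{"gripper":[0,0,0,0,0],"xyz":[[40,50,0],[60,100,0],[60,150,0],[60,200,0],[60,240,0]],"roll":[0,0,0,0,0]}'
python3 -m creep '{"gripper":[0,0,0,0],"xyz":[[0,50,0],[0,100,0],[0,140,0],[0,140,0]],"roll":[0,0,0,0]}'
python3 - <<'E'
from h import *
t,K,T=grab("top"); s,Ks,Ts=grab("side")
np.savez("v1.npz",t=t,K=K,T=T,s=s,Ks=Ks,Ts=Ts)
a=cv2.resize(t[100:250,195:445],(800,480),interpolation=cv2.INTER_CUBIC); cv2.imwrite("pics/t2.png",a)
cv2.imwrite("pics/s2.png",cv2.resize(s[100:350,200:450],(600,600),interpolation=cv2.INTER_CUBIC))
for n in ("top","side"):
    for o in ["fork_key_bed","tee_key_bed","round_key_bed","double_key_bed","fork_key","round_key","double_key"]:
        print(n,o,[(np.round(np.array(b["box"])*[640,400,640,400]).tolist(),round(b["confidence"],2)) for b in manip.boxes_of(n,o)[:3]])
E
```

```text
time: 4.55
time: 5.05
time: 5.55
position: [0.426, -0.2453, 0.384]
ee_rot: [[-0.999, 0.052, 0.009], [0.051, 0.999, -0.008], [-0.009, -0.008, -1.0]]
force: [0.9, -1.1, 0.3]
width: -0.0001
grip_force: 0.0
time: 6.05
position: [0.3756, -0.0057, 0.3768]
ee_rot: [[-0.999, 0.053, -0.002], [0.053, 0.999, -0.0], [0.002, -0.0, -1.0]]
force: [0.6, 0.2, -0.1]
width: 0.0725
grip_force: 0.0
time: 6.45
position: [0.3831, 0.1361, 0.3768]
ee_rot: [[-0.999, 0.044, -0.002], [0.044, 0.999, 0.001], [0.002, 0.001, -1.0]]
force: [0.4, 0.3, 0.2]
width: 0.0853
grip_force: 0.0
top fork_key_bed [([317.0, 167.0, 342.0, 213.0], 0.73)]
top tee_key_bed [([359.0, 169.0, 382.0, 215.0], 0.78)]
top round_key_bed [([380.0, 169.0, 404.0, 217.0], 0.16)]
top double_key_bed [([380.0, 168.0, 404.0, 220.0], 0.77), ([336.0, 168.0, 359.0, 216.0], 0.74)]
top fork_key [([231.0, 215.0, 268.0, 233.0], 0.67)]
top round_key [([229.0, 160.0, 268.0, 175.0], 0.76)]
top double_key [([212.0, 178.0, 229.0, 216.0], 0.93)]
side fork_key_bed [([270.0, 186.0, 328.0, 227.0], 0.68)]
side tee_key_bed [([250.0, 158.0, 302.0, 194.0], 0.96)]
side round_key_bed [([262.0, 173.0, 316.0, 209.0], 0.95)]
side double_key_bed [([238.0, 142.0, 291.0, 174.0], 0.97), ([364.0, 228.0, 411.0, 270.0], 0.61)]
side fork_key [([366.0, 232.0, 407.0, 268.0], 0.79)]
side round_key [([314.0, 268.0, 355.0, 312.0], 0.61)]
side double_key [([366.0, 273.0, 409.0, 315.0], 0.55)]
```

View pics/t2.png

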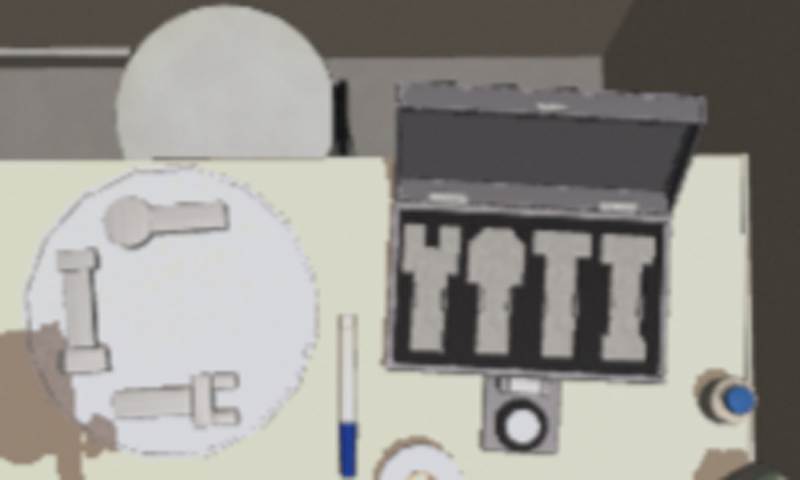

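View pics/s2.png

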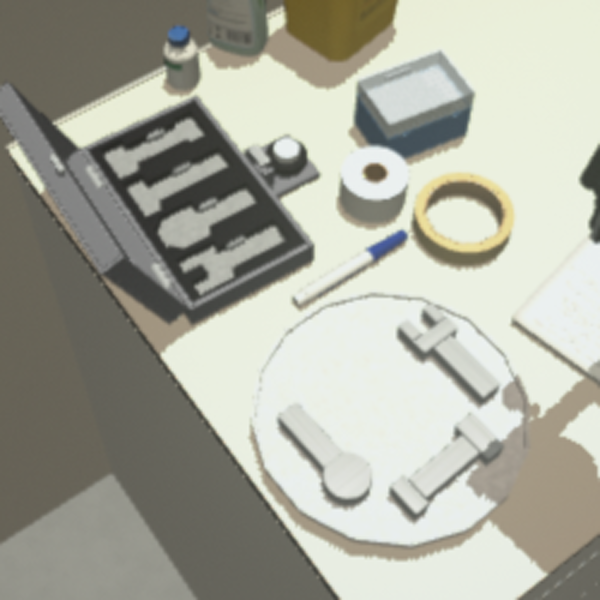

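```bash
cat > fit.py <<'E'
from h import *
from scipy.optimize import minimize
def rect(a,b,w): return [(a,-w/2),(b,-w/2),(b,w/2),(a,w/2)]
th=np.linspace(0,2*np.pi,33)[:-1]
PARTS={"fork_key":[rect(-50,14,22),rect(14,30,42),[(30,-21),(50,-21),(50,-9),(30,-9)],[(30,9),(50,9),(50,21),(30,21)]],
"tee_key":[rect(-50,34,22),rect(34,50,44)],
"round_key":[rect(-50,29,22),[(29+21*np.cos(t),21*np.sin(t)) for t in th]],
"double_key":[rect(-34,30,22),rect(30,50,40),rect(-50,-34,32)]}
PARTS={k:[np.array(p)/1000. for p in v] for k,v in PARTS.items()}
def outset(p,m):
    c=p.mean(0); return p+np.sign(np.where(abs(p-c)<1e-6,0,p-c))*m
S=8
def fill(mask,P,K,T,o):
    q=(proj(P,K,T)+.5-o)*S-.5
    cv2.fillConvexPoly(mask,cv2.convexHull(np.round(q*16).astype(np.int32)),255,shift=4)
def place(p,pose,z):
    c,s=np.cos(pose[2]),np.sin(pose[2]); return np.c_[p@np.array([[c,s],[-s,c]])+pose[:2],np.full(len(p),z)]
def ncc(mask,img,pad):
    m=cv2.resize(mask,img.shape[::-1],interpolation=cv2.INTER_AREA).astype(float)
    w=cv2.dilate((m>0).astype(np.uint8),np.ones((2*pad+1,)*2))>0
    a=m[w]-m[w].mean(); b=img[w]-img[w].mean(); return (a@b)/np.sqrt((a@a)*(b@b)+1e-9)
def keymask(name,pose,zb,K,T,o,shape):
    m=np.zeros((shape[0]*S,shape[1]*S),np.uint8)
    for p in PARTS[name]: fill(m,np.r_[place(p,pose,zb),place(p,pose,zb+.018)],K,T,o)
    return m
def casemask(pose,K,T,o,shape,order,only=None):
    A=np.zeros((shape[0]*S,shape[1]*S),np.uint8); B=A.copy()
    for i,n in enumerate(order):
        if only is not None and i not in only: continue
        for p in PARTS[n]:
            q=outset(p,.0025)+[0,.081-.054*i]
            fill(A,place(q,pose,.018),K,T,o); fill(B,place(q,pose,.028),K,T,o)
    return cv2.bitwise_and(A,B)
def fit(fn,p0,views,sign,pad=3,win=45):
    """views: list of (gray,K,T); fn(pose,K,T,o,shape)->mask"""
    vs=[]
    for g,K,T in views:
        c=proj([[p0[0],p0[1],.03]],K,T)[0]; o=np.round(c-win).astype(int)
        vs.append((g[o[1]:o[1]+2*win,o[0]:o[0]+2*win].astype(float),K,T,o))
    sc=np.array([.001,.001,.02])
    f=lambda d:-sign*sum(ncc(fn(np.array(p0)+d*sc,K,T,o,g.shape),g,pad) for g,K,T,o in vs)/len(vs)
    best=None
    for st in ((0,0,0),(3,3,1),(-3,3,-1),(3,-3,-1),(-3,-3,1)):
        sim=np.array(st)+np.r_[np.zeros((1,3)),np.eye(3)*3]
        r=minimize(f,st,method="Nelder-Mead",options=dict(initial_simplex=sim,xatol=.02,fatol=1e-5))
        if best is None or r.fun<best.fun: best=r
    return np.array(p0)+best.x*sc,-best.fun
ORDER=["fork_key","round_key","tee_key","double_key"]
def gray(im): return im.min(2)
def keyfit(name,p0,vt,vs,zb=.022,pad=3):
    for lab,v in (("top",[vt]),("side",[vs]),("both",[vt,vs])):
        p,q=fit(lambda P,K,T,o,sh:keymask(name,P,zb,K,T,o,sh),p0,v,-1,pad); print(name,lab,p[:2].round(4),round(np.degrees(p[2]),1),round(q,3))
    return p
def views():
    t,K,T=grab("top"); s,Ks,Ts=grab("side"); return (gray(t),K,T),(gray(s),Ks,Ts)
E
python3 - <<'E'
from fit import *
d=np.load("v1.npz"); vt=(gray(d["t"]),d["K"],d["T"]); vs=(gray(d["s"]),d["Ks"],d["Ts"])
# case centre guess from button
for lab,v in (("top",[vt]),("side",[vs]),("both",[vt,vs])):
    p,q=fit(lambda P,K,T,o,sh:casemask(P,K,T,o,sh,ORDER),[.541,-.250,np.radians(-3)],v,1,3,60); print("case",lab,p[:2].round(4),round(np.degrees(p[2]),2),round(q,3))
def c(u,v): return unproj([[u,v]],.04,vt[1],vt[2])[0][:2]
keyfit("fork_key",[*c(250,224),np.radians(-93)],vt,vs)
keyfit("round_key",[*c(250,168.5),np.radians(87)],vt,vs)
keyfit("double_key",[*c(220.5,197.5),np.radians(184)],vt,vs)
p=unproj([[424,225]],.07,vt[1],vt[2]);print(p)
E
```

```text
case top [ 0.5408 -0.2527] -3.6 0.95
case side [ 0.5429 -0.2531] -3.45 0.932
case both [ 0.5417 -0.2528] -3.44 0.935
fork_key top [0.4556 0.0337] -88.1 0.651
fork_key side [0.4574 0.0366] -88.5 0.67
fork_key both [0.4566 0.0349] -89.3 0.64
round_key top [0.6016 0.0427] 94.2 0.813
round_key side [0.6068 0.047 ] 94.1 0.57
round_key both [0.6036 0.0442] 93.9 0.576
double_key top [0.5283 0.1118] 183.4 0.429
double_key side [0.5314 0.1147] 184.6 0.415
double_key both [0.5295 0.1131] 185.3 0.373
[[ 0.44911076 -0.41104802  0.07      ]]
```

```bash
python3 - <<'E'
from h import *
plan([(.4566,.035,.26,1.2),(.4566,.035,.205,1.2)])
E
```

```text
now [ 0.3842  0.1325  0.3782 87.0353]
[-77.4 -93.6 118.2] roll 85.8  -> (0.4566, 0.035, 0.26, 1.2)
[ 0.  0. 55.] roll -0.0  -> (0.4566, 0.035, 0.205, 1.2)
```

```bash

python3 -m creep '{"gripper":[0,0,0,0,0],"xyz":[[-77,-94,100],[-77,-94,100],[-77,-94,100],[-77,-94,100],[-77,-94,100]],"roll":[42.9,42.9,42.9,42.9,42.9]}'|head -1
python3 -m creep '{"gripper":[0,0,0,0,0],"xyz":[[0,0,18],[0,0,18],[0,0,18],[0,0,18],[0,0,18]],"roll":[42.9,42.9,42.9,42.9,42.9]}'
python3 - <<'E'
from fit import *
plan([(.4566,.035,.26,1.2),(.4566,.035,.205,1.2)])
for n in ("top","side"):
    manip.grab_frame(n)
    for o in ["fork_key","round_key","double_key"]:
        print(n,o,[(np.round(np.array(b["box"])*[640,400,640,400]).tolist(),round(b["confidence"],2)) for b in manip.boxes_of(n,o)[:1]])
E
```

```text
time: 7.75
time: 8.25
position: [0.4563, 0.0348, 0.2601]
ee_rot: [[-0.016, 1.0, -0.0], [1.0, 0.016, 0.0], [0.0, -0.0, -1.0]]
force: [-0.2, -0.3, -0.6]
width: 0.0857
grip_force: 0.0
now [0.4563 0.0348 0.2601 0.9082]
[0.2 0.3 0.1] roll -0.3  -> (0.4566, 0.035, 0.26, 1.2)
[ 0.  0. 55.] roll -0.0  -> (0.4566, 0.035, 0.205, 1.2)
top fork_key [([258.0, 219.0, 270.0, 232.0], 0.43)]
top round_key [([228.0, 161.0, 266.0, 176.0], 0.77)]
top double_key [([213.0, 179.0, 225.0, 200.0], 0.55)]
side fork_key [([373.0, 232.0, 406.0, 270.0], 0.58)]
side round_key [([314.0, 267.0, 357.0, 312.0], 0.59)]
side double_key [([364.0, 274.0, 410.0, 316.0], 0.81)]
```

```bash

python3 -m creep '{"gripper":[0,0,0,0],"xyz":[[0,0,30],[0,0,50],[0,0,55],[0,0,55]],"roll":[0,0,0,0]}'|grep -E "pos|force"
python3 -m creep '{"gripper":[1,1,1,1,1],"xyz":[[0,0,0],[0,0,0],[0,0,0],[0,0,0],[0,0,0]],"roll":[0,0,0,0,0]}'|grep -E "width|force"
python3 -m creep '{"gripper":[1,1,1,1,1],"xyz":[[0,0,0],[0,0,0],[0,0,0],[0,0,0],[0,0,0]],"roll":[0,0,0,0,0]}'
python3 -m creep '{"gripper":[1,1,1,1,1],"xyz":[[0,0,-5],[0,0,-30],[0,0,-70],[0,0,-100],[0,0,-100]],"roll":[0,0,0,0,0]}'
```

```text
position: [0.4558, 0.0348, 0.2045]
force: [-0.0, 0.6, -0.4]
grip_force: 0.0
force: [-1.4, 0.8, 4.0]
width: 0.0201
grip_force: 59.3
time: 10.05
position: [0.4566, 0.0347, 0.206]
ee_rot: [[-0.022, 1.0, 0.001], [1.0, 0.022, -0.0], [-0.0, 0.001, -1.0]]
force: [-1.6, 0.1, 6.0]
width: 0.0198
grip_force: 59.5
time: 10.55
position: [0.4583, 0.0345, 0.3099]
ee_rot: [[-0.022, 1.0, 0.01], [1.0, 0.022, -0.001], [-0.001, 0.01, -1.0]]
force: [0.6, 0.1, -1.5]
width: 0.0203
grip_force: 59.1
```

```bash
python3 - <<'E'
from h import *
plan([(.50,-.08,.25,86.5)])
E
python3 -m creep '{"gripper":[1,1,1,1,1],"xyz":[[-60,20,0],[-100,40,0],[-115,43,0],[-115,43,0],[-115,43,0]],"roll":[-43,-43,-43,-43,-43]}'|grep -E "pos|force"
python3 -m creep '{"gripper":[1,1,1,1,1],"xyz":[[0,0,20],[0,0,50],[0,0,60],[0,0,60],[0,0,60]],"roll":[-42.5,-42.5,-42.5,-42.5,-42.5]}'
python3 - <<'E'
from h import *
s,K,T=grab("side"); t,Kt,Tt=grab("top")
np.savez("v2.npz",t=t,K=Kt,T=Tt,s=s,Ks=K,Ts=T)
R=np.array(manip.read_state()["ee_rot"]);p=np.array(manip.read_state()["position"])
print(p,R[:,2])
c=proj([p+R@[0,0,.165]],K,T)[0].astype(int); ct=proj([p+R@[0,0,.165]],Kt,Tt)[0].astype(int)
a=[cv2.resize(im[q[1]-30:q[1]+30,q[0]-35:q[0]+35],(560,480),interpolation=cv2.INTER_CUBIC)[:, :400] if 0 else cv2.resize(im[q[1]-30:q[1]+30,q[0]-25:q[0]+25],(400,480),interpolation=cv2.INTER_CUBIC) for im,q in ((s,c),(t,ct))]
cv2.imwrite("pics/k1.png",np.hstack(a)); print(c,ct)
E
```

```text
now [0.4583 0.0345 0.3099 1.2522]
[-115.4   39.2   59.9] roll -85.2  -> (0.5, -0.08, 0.25, 86.5)
position: [0.5013, -0.0804, 0.3034]
force: [-0.1, 0.1, -1.5]
grip_force: 59.0
time: 11.55
position: [0.5004, -0.079, 0.2427]
ee_rot: [[-0.997, 0.075, -0.005], [0.075, 0.997, 0.002], [0.005, 0.001, -1.0]]
force: [-0.0, -0.5, -1.0]
width: 0.0202
grip_force: 59.0
[ 0.50082828 -0.07907263  0.2434708 ] [-0.00309229  0.00103625 -0.99999468]
[339 210] [292 205]
```

View pics/k1.png

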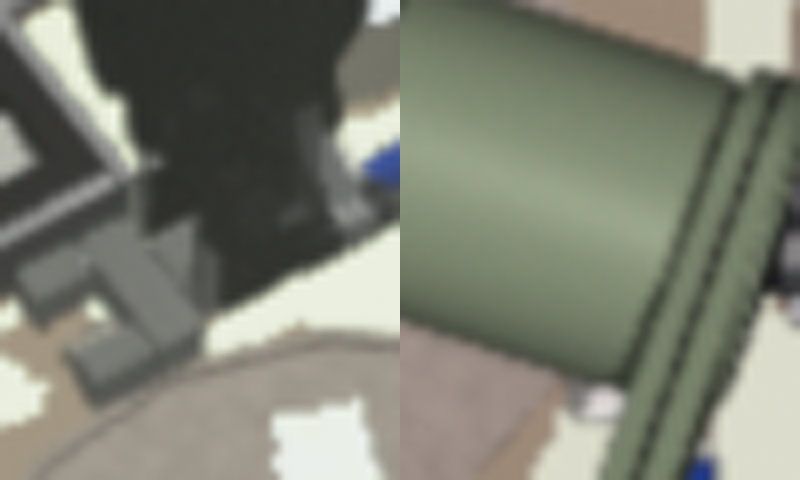

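```bash
cat >> fit.py <<'E'
def overlay(fn,name,P0,toolang_key,g=.175,dxs=(0,),pz=0):
    """draw held key's top outline for offsets dx (m) on side image"""
    d=np.load(fn); im=d["s"]; K,T=d["Ks"],d["Ts"]; 
    x=np.array([np.cos(toolang_key),np.sin(toolang_key)]); c=P0[:2]; q=proj([[*c,P0[2]-g]],K,T)[0].astype(int); f=9
    o=q-[30,30]; a=cv2.resize(im[o[1]:o[1]+60,o[0]:o[0]+60],None,fx=f,fy=f,interpolation=cv2.INTER_CUBIC)
    for dx,col in zip(dxs,((0,255,0),(0,0,255),(255,0,0))):
        for p in PARTS[name]:
            uv=(proj(place(p,(*(c+dx*x),toolang_key),P0[2]-g+.009),K,T)+.5-o)*f
            cv2.polylines(a,[np.round(uv).astype(np.int32)],True,col,1)
    return a
E
python3 - <<'E'
from fit import *
P=np.array([.5008,-.0791,.2435])+np.array([-.0031,.001,0])*.175
a=overlay("v2.npz","fork_key",P,np.radians(86.7-90-1),dxs=(0,.004))
cv2.imwrite("pics/k2.png",a)
E
```

```text
(no output)
```

View pics/k2.png

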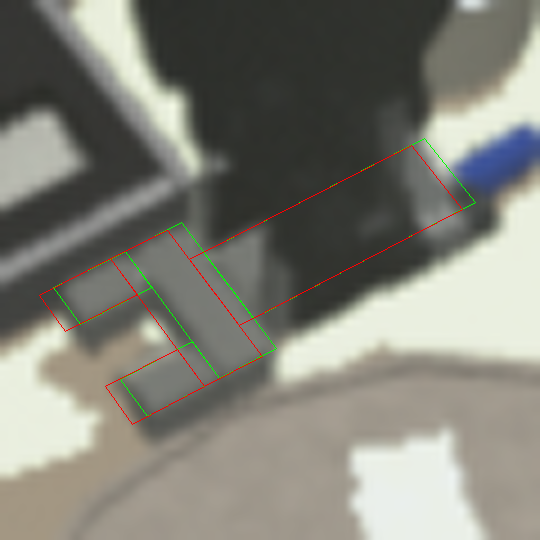

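```bash
python3 - <<'E'
from h import *
plan([(.5478,-.172,.25,86.55),(.5478,-.172,.218,86.55),(.5478,-.172,.202,86.55)])
E
```

```text
now [ 5.00800e-01 -7.91000e-02  2.43500e-01  8.53564e+01]
[-54.3 -88.8  -6.5] roll -1.2  -> (0.5478, -0.172, 0.25, 86.55)
[ 0.  0. 32.] roll -0.0  -> (0.5478, -0.172, 0.218, 86.55)
[ 0.  0. 16.] roll -0.0  -> (0.5478, -0.172, 0.202, 86.55)
```

```bash

python3 -m creep '{"gripper":[1,1,1,1,1],"xyz":[[-27,-44,-6],[-54,-89,-6],[-54,-89,-6],[-54,-89,-6],[-54,-89,-6]],"roll":[-1.2,-1.2,-1.2,-1.2,-1.2]}'|grep -E "pos|force"
python3 -m creep '{"gripper":[1,1,1,1,1],"xyz":[[0,0,20],[0,0,32],[0,0,32],[0,0,32],[0,0,32]],"roll":[0,0,0,0,0]}'
python3 - <<'E'
from h import *
plan([(.5478,-.172,.218,86.55),(.5478,-.172,.202,86.55)])
s,K,T=grab("side"); t,Kt,Tt=grab("top"); np.savez("v3.npz",t=t,K=Kt,T=Tt,s=s,Ks=K,Ts=T)
E
```

```text
position: [0.5474, -0.1716, 0.25]
force: [-0.8, -0.4, -1.5]
grip_force: 59.2
time: 12.65
position: [0.5486, -0.1721, 0.2198]
ee_rot: [[-0.998, 0.059, 0.001], [0.059, 0.998, -0.0], [-0.001, -0.0, -1.0]]
force: [-0.2, -0.5, -0.8]
width: 0.0203
grip_force: 59.2
now [ 0.5486 -0.1721  0.2198 86.5961]
[0.8 0.1 1.8] roll 0.0  -> (0.5478, -0.172, 0.218, 86.55)
[ 0.  0. 16.] roll -0.0  -> (0.5478, -0.172, 0.202, 86.55)
```

```bash

python3 -m creep '{"gripper":[1,1,1],"xyz":[[0.5,0,4],[0.5,0,8],[0.5,0,8]],"roll":[0,0,0]}'|grep -E "pos|force"
python3 -m creep '{"gripper":[1,1,1],"xyz":[[0,0,3],[0,0,3],[0,0,3]],"roll":[0,0,0]}'|grep -E "pos|force"
```

```text
position: [0.5474, -0.1722, 0.2104]
force: [0.2, 0.1, -1.4]
grip_force: 59.2
position: [0.5479, -0.1721, 0.208]
force: [0.7, 1.3, -0.7]
grip_force: 59.2
```

```bash

python3 -m creep '{"gripper":[1,1,1,1],"xyz":[[0,0,3],[0,0,3],[0,0,3],[0,0,3]],"roll":[0,0,0,0]}'|grep -E "pos|force|ee"
python3 -m creep '{"gripper":[1,1,1,1],"xyz":[[0,0,3],[0,0,3],[0,0,3],[0,0,3]],"roll":[0,0,0,0]}'|grep -E "pos|force|wid"
```

```text
position: [0.5479, -0.1722, 0.205]
ee_rot: [[-0.998, 0.06, 0.0], [0.06, 0.998, 0.0], [-0.0, 0.0, -1.0]]
force: [2.2, 2.7, -2.4]
grip_force: 59.2
position: [0.5479, -0.1723, 0.2021]
force: [2.5, 2.6, -1.1]
width: 0.0199
grip_force: 59.3
```

```bash

python3 -m creep '{"gripper":[1,1,1],"xyz":[[0,0,2],[0,0,2],[0,0,2]],"roll":[0,0,0]}'|grep -E "pos|force"
python3 - <<'E'
from fit import *
s,K,T=grab("side"); np.savez("v4.npz",s=s,Ks=K,Ts=T)
a=overlay("v4.npz","fork_key",np.array([.5479,-.1723,.201]),np.radians(-3.45),dxs=(0,))
cv2.imwrite("pics/k3.png",a)
E
```

```text
position: [0.548, -0.1723, 0.202]
force: [-3.0, 4.0, 10.9]
grip_force: 60.6
```

View pics/k3.png

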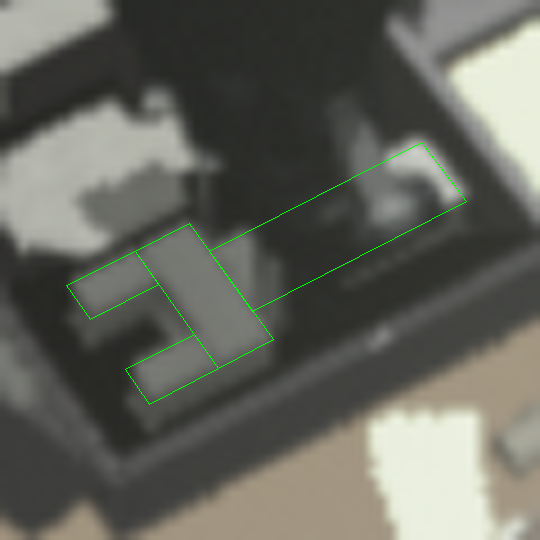

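```bash

python3 -m creep '{"gripper":[1,1,1],"xyz":[[0,0,1],[0,0,1],[0,0,1]],"roll":[0,0,0]}'|grep -E "pos|force"
python3 -m creep '{"gripper":[1,1,1],"xyz":[[0,0,1],[0,0,1],[0,0,1]],"roll":[0,0,0]}'|grep -E "pos|force"
```

```text
position: [0.5481, -0.1723, 0.202]
force: [-5.1, 5.9, 16.0]
grip_force: 61.3
position: [0.5481, -0.1723, 0.202]
force: [-7.5, 6.0, 22.8]
grip_force: 61.9
```

```bash

python3 -m creep '{"gripper":[0.55,0.55,0.55,0.55,0.55],"xyz":[[0,0,-3],[0,0,-3],[0,0,-3],[0,0,-3],[0,0,-3]],"roll":[0,0,0,0,0]}'|grep -E "pos|force|wid"
python3 -m creep '{"gripper":[0.55,0.55,0.55,1,1],"xyz":[[0,0,-20],[0,0,-50],[0,0,-50],[0,0,-50],[0,0,-50]],"roll":[0,0,0,0,0]}'|grep -E "pos|force|wid"
python3 - <<'E'
from fit import *
plan([(.5398,-.1717,.25,86.55)])
s,K,T=grab("side"); np.savez("v5.npz",s=s,Ks=K,Ts=T)
a=overlay("v5.npz","fork_key",np.array([.5478,-.172,.202]),np.radians(-3.45),dxs=(0,))
cv2.imwrite("pics/k4.png",a)
E
```

```text
position: [0.5476, -0.1725, 0.2006]
force: [-0.4, 0.2, -0.2]
width: 0.0386
grip_force: 0.0
position: [0.5472, -0.1721, 0.2499]
force: [0.5, -0.0, -1.3]
width: 0.0104
grip_force: 0.0
now [ 0.5472 -0.1721  0.2499 86.5768]
[ 7.5 -0.  -0.1] roll 0.0  -> (0.5398, -0.1717, 0.25, 86.55)
```

View pics/k4.png

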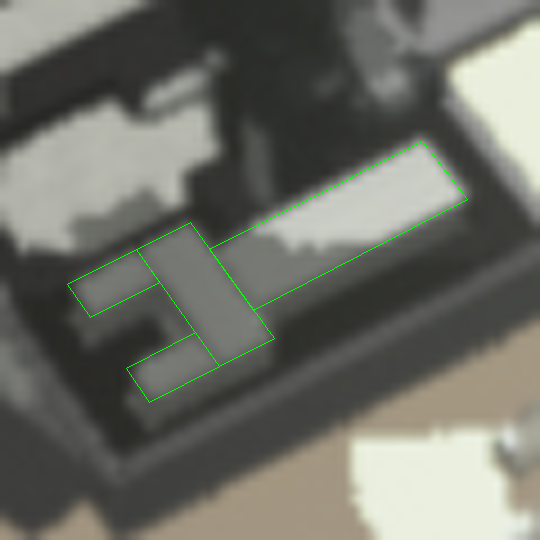

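```bash

python3 -m creep '{"gripper":[1,1,1,1,1],"xyz":[[7,0,20],[7,0,34],[7,0,38],[7,0,38],[7,0,38]],"roll":[0,0,0,0,0]}'|grep -E "pos|force"
python3 -m creep '{"gripper":[1,1,1],"xyz":[[0,0,3],[0,0,3],[0,0,3]],"roll":[0,0,0]}'|grep -E "pos|force"
python3 -m creep '{"gripper":[1,1,1],"xyz":[[0,0,2],[0,0,2],[0,0,2]],"roll":[0,0,0]}'|grep -E "pos|force"
```

```text
position: [0.5412, -0.172, 0.2132]
force: [0.3, -0.7, 0.3]
grip_force: 0.0
position: [0.541, -0.172, 0.2105]
force: [0.0, 0.4, -0.5]
grip_force: 0.0
position: [0.5413, -0.1721, 0.2095]
force: [-2.1, 0.6, 5.2]
grip_force: 3.0
```

```bash

python3 -m creep '{"gripper":[1,1,1],"xyz":[[0,0,2],[0,0,2],[0,0,2]],"roll":[0,0,0]}'|grep -E "pos|force"
python3 -m creep '{"gripper":[1,1,1],"xyz":[[0,0,2],[0,0,2],[0,0,2]],"roll":[0,0,0]}'|grep -E "pos|force"
python3 -m creep '{"gripper":[1,1,1,1,1],"xyz":[[0,0,-30],[0,0,-80],[0,0,-130],[0,0,-140],[0,0,-140]],"roll":[0,0,0,0,0]}'|grep -E "pos|force"
python3 - <<'E'
from h import *
plan([(.46,.06,.34,94),(.53,.113,.26,94)])
E
```

```text
position: [0.5414, -0.1721, 0.2094]
force: [-5.8, 2.8, 18.1]
grip_force: 8.8
position: [0.5415, -0.1721, 0.2094]
force: [-11.0, 4.8, 29.2]
grip_force: 14.6
position: [0.5418, -0.1723, 0.3477]
force: [-0.4, 0.1, -2.0]
grip_force: 0.0
now [ 0.5418 -0.1723  0.3477 86.5815]
[ 95.5 227.1   7.7] roll -7.4  -> (0.46, 0.06, 0.34, 94)
[-73.5  48.   80. ] roll 0  -> (0.53, 0.113, 0.26, 94)
```

```bash

python3 -m creep '{"gripper":[0,0,0,0,0],"xyz":[[40,30,0],[80,60,0],[115,90,0],[130,120,0],[130,120,0]],"roll":[-7,-7,-7,-7,-7]}'|grep -E "pos|force"
python3 - <<'E'
from fit import *
vt,vs=views()
keyfit("round_key",[.6036,.0442,np.radians(94)],vt,vs)
p=keyfit("double_key",[.5295,.1131,np.radians(184)],vt,vs)
plan([(.53,.113,.26,94)])
E
```

```text
position: [0.415, -0.0414, 0.341]
force: [0.4, -0.0, -0.3]
grip_force: 0.0
round_key top [0.602  0.0525] 116.4 0.398
round_key side [0.5947 0.0808] 123.2 0.488
round_key both [0.5908 0.0781] 123.3 0.466
double_key top [0.5901 0.0743] 122.1 0.815
double_key side [0.546 0.109] 182.4 0.203
double_key both [0.5916 0.0758] 120.0 0.589
now [ 4.17600e-01 -4.39000e-02  3.42600e-01  9.36622e+01]
[-122.2  149.4   82.6] roll -0.3  -> (0.53, 0.113, 0.26, 94)
```

The platter has turned; I look again.

```bash
python3 - <<'E'
from fit import *
t,K,T=grab("top"); s,Ks,Ts=grab("side"); np.savez("v6.npz",t=t,K=K,T=T,s=s,Ks=Ks,Ts=Ts)
a=cv2.resize(t[140:260,190:310],(400,400),interpolation=cv2.INTER_CUBIC);b=cv2.resize(s[215:345,300:430],(400,400),interpolation=cv2.INTER_CUBIC)
cv2.imwrite("pics/t6.png",np.hstack([a,b]))
for n in ("top","side"):
    for o in ["round_key","double_key"]:
        print(n,o,[(np.round(np.array(b["box"])*[640,400,640,400]).tolist(),round(b["confidence"],2)) for b in manip.boxes_of(n,o)[:2]])
E
```

```text
top round_key [([272.0, 168.0, 293.0, 199.0], 0.68)]
top double_key []
side round_key [([304.0, 229.0, 342.0, 269.0], 0.69), ([323.0, 283.0, 376.0, 315.0], 0.24)]
side double_key [([327.0, 282.0, 375.0, 316.0], 0.82)]
```

View pics/t6.png

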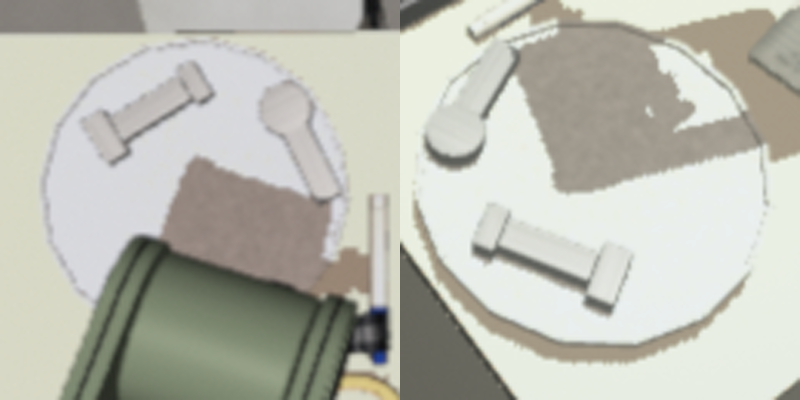

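```bash
python3 - <<'E'
from fit import *
d=np.load("v6.npz"); vt=(gray(d["t"]),d["K"],d["T"]); vs=(gray(d["s"]),d["Ks"],d["Ts"])
def c(u,v): return unproj([[u,v]],.04,vt[1],vt[2])[0][:2]
for q in (1,2):
    keyfit("double_key",[*c(234,173),np.radians(121)],vt,vs)
    keyfit("round_key",[*c(281,182),np.radians(23)],vt,vs)
    if q==1: vt,vs=views()
E
```

```text
double_key top [0.5905 0.0738] 121.6 0.816
double_key side [0.5947 0.0775] 121.0 0.592
double_key both [0.5921 0.075 ] 121.2 0.602
round_key top [ 0.5642 -0.0456] 27.0 0.264
round_key side [ 0.5684 -0.0416] 24.2 0.41
round_key both [ 0.567  -0.0434] 26.4 0.295
double_key top [0.5907 0.0735] 121.5 0.816
double_key side [0.5945 0.0774] 120.8 0.592
double_key both [0.5924 0.075 ] 121.2 0.605
round_key top [ 0.5645 -0.0451] 26.2 0.235
round_key side [ 0.5683 -0.0419] 24.2 0.406
round_key both [ 0.5671 -0.0438] 25.9 0.278
```

```bash
python3 - <<'E'
from h import *
plan([(.592,.0748,.26,31.2),(.592,.0748,.205,31.2)])
E
```

```text
now [ 4.18600e-01 -4.49000e-02  3.44100e-01  9.35262e+01]
[-180.4  108.9   84.1] roll 62.3  -> (0.592, 0.0748, 0.26, 31.2)
[ 0.  0. 55.] roll -0.0  -> (0.592, 0.0748, 0.205, 31.2)
```

```bash

python3 -m creep '{"gripper":[0,0,0,0,0],"xyz":[[-40,24,20],[-80,48,40],[-120,72,60],[-160,97,80],[-180,109,84]],"roll":[8.5,17,25.5,34,42.5]}'|grep -E "pos|force"
python3 -m creep '{"gripper":[0,0,0],"xyz":[[0,0,0],[0,0,0],[0,0,0]],"roll":[8,16,19.8]}'|grep -E "pos|force"
python3 - <<'E'
from h import *
plan([(.592,.0748,.205,31.2)])
E
```

```text
position: [0.5925, 0.0772, 0.2574]
force: [-0.4, -0.2, -0.1]
grip_force: 0.0
position: [0.5915, 0.0757, 0.2594]
force: [0.0, 0.3, 0.1]
grip_force: 0.0
now [ 0.5915  0.0757  0.2594 31.1164]
[-1.  -0.1 54.4] roll -0.1  -> (0.592, 0.0748, 0.205, 31.2)
```

```bash

python3 -m creep '{"gripper":[0,0,0,0],"xyz":[[-1,0,30],[-1,0,50],[-1,0,54],[-1,0,54]],"roll":[0,0,0,0]}'|grep -E "pos|force"
python3 -m creep '{"gripper":[1,1,1,1,1],"xyz":[[0,0,0],[0,0,0],[0,0,0],[0,0,0],[0,0,0]],"roll":[0,0,0,0,0]}'|grep -E "width|force"
python3 -m creep '{"gripper":[1,1,1],"xyz":[[0,0,0],[0,0,0],[0,0,0]],"roll":[0,0,0]}'|grep -E "pos|wid|force"
python3 -m creep '{"gripper":[1,1,1,1,1],"xyz":[[0,0,-5],[0,0,-20],[0,0,-50],[0,0,-90],[0,0,-100]],"roll":[0,0,0,0,0]}'|grep -E "pos|wid|force"
python3 - <<'E'
from h import *
plan([(.50,-.08,.3,-93.45)])
E
```

```text
position: [0.5914, 0.0746, 0.2052]
force: [0.1, 0.4, 0.0]
grip_force: 0.0
force: [0.3, 0.3, 3.2]
width: 0.0194
grip_force: 59.3
position: [0.5921, 0.0748, 0.2072]
force: [-0.4, -0.1, 6.2]
width: 0.0197
grip_force: 59.4
position: [0.5934, 0.0748, 0.3119]
force: [1.4, -0.4, -0.6]
width: 0.0197
grip_force: 58.9
now [ 0.5934  0.0748  0.3119 31.3379]
[ -83.7 -160.3   11.9] roll 124.8  -> (0.5, -0.08, 0.3, -93.45)
```

```bash

python3 -m creep '{"gripper":[1,1,1,1,1],"xyz":[[-20,-40,0],[-40,-80,0],[-60,-120,0],[-80,-160,0],[-84,-160,0]],"roll":[8.5,17,25.5,34,42.5]}'|grep -E "pos|force"
python3 -m creep '{"gripper":[1,1,1,1,1],"xyz":[[0,0,0],[0,0,0],[0,0,20],[0,0,40],[0,0,60]],"roll":[8.5,17,25.5,34,42.5]}'|grep -E "pos|force"
python3 -m creep '{"gripper":[1,1,1,1,1],"xyz":[[0,0,9],[0,0,9],[0,0,9],[0,0,9],[0,0,9]],"roll":[8.5,17,25.5,34,39.8]}'|grep -E "pos|force"
python3 - <<'E'
from fit import *
plan([(.5380,-.3340,.26,-93.45)])
s,K,T=grab("side"); np.savez("v7.npz",s=s,Ks=K,Ts=T)
S=manip.read_state(); R=np.array(S["ee_rot"]); P=np.array(S["position"])+R[:,2]*.176; P[2]+=.176
print(P,R.round(4).tolist(),S["width"])
ang=np.arctan2(R[1,1],R[0,1])+np.pi/2
cv2.imwrite("pics/k5.png",overlay("v7.npz","double_key",P,ang,g=.176,dxs=(0,)))
E
```

```text
position: [0.4955, -0.0831, 0.3052]
force: [-0.1, 0.6, -1.2]
grip_force: 59.2
position: [0.4982, -0.0801, 0.2454]
force: [0.1, -0.6, -1.8]
grip_force: 59.2
position: [0.4982, -0.08, 0.2367]
force: [-0.5, -0.4, 0.2]
grip_force: 59.2
now [ 4.98200e-01 -8.00000e-02  2.36700e-01 -9.37543e+01]
[ 56.4 250.8 -23.3] roll -0.3  -> (0.538, -0.334, 0.26, -93.45)
[ 0.49797147 -0.0799488   0.23671277] [[0.9977, -0.0673, -0.0012], [-0.0673, -0.9977, 0.0004], [-0.0012, -0.0003, -1.0]] 0.019860195095370112
```

View pics/k5.png

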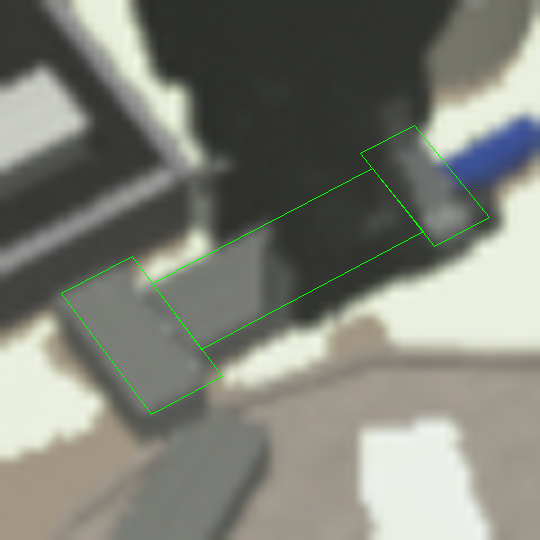

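```bash

python3 -m creep '{"gripper":[1,1,1,1,1],"xyz":[[0,0,-23],[14,63,-23],[28,125,-23],[42,175,-23],[57,225,-23]],"roll":[0,0,0,0,0]}'|grep -E "pos|force"
python3 -m creep '{"gripper":[1,1,1,1],"xyz":[[0,20,0],[0,26,0],[0,26,0],[0,26,0]],"roll":[0,0,0,0]}'|grep -E "pos|force|wid"
python3 - <<'E'
from h import *
plan([(.5385,-.3340,.22,-93.45)])
E
```

```text
position: [0.5347, -0.2783, 0.2599]
force: [1.3, 0.1, -1.9]
grip_force: 59.3
position: [0.533, -0.3009, 0.2595]
force: [-0.1, 1.3, -1.8]
width: 0.02
grip_force: 59.3
now [  0.533   -0.3009   0.2595 -93.3849]
[ 7.5 32.7 39.5] roll 0.1  -> (0.5385, -0.334, 0.22, -93.45)
```

```bash

python3 -m creep '{"gripper":[1,1,1,1,1],"xyz":[[7.5,33,0],[7.5,33,10],[7.5,33,30],[7.5,33,39],[7.5,33,39]],"roll":[0,0,0,0,0]}'|grep -E "pos|force|wid"
python3 - <<'E'
from h import *
plan([(.5385,-.3340,.22,-93.45)])
E
```

```text
position: [0.538, -0.3338, 0.2187]
force: [-0.2, 0.5, -1.9]
width: 0.0203
grip_force: 59.4
now [  0.538   -0.3338   0.2187 -93.3724]
[ 0.5  0.2 -1.3] roll 0.1  -> (0.5385, -0.334, 0.22, -93.45)
```

```bash

python3 -m creep '{"gripper":[1,1,1,1],"xyz":[[0.5,0,3],[0.5,0,6],[0.5,0,8],[0.5,0,8]],"roll":[0,0,0,0]}'|grep -E "pos|force"
python3 -m creep '{"gripper":[1,1,1],"xyz":[[0,0,3],[0,0,3],[0,0,3]],"roll":[0,0,0]}'|grep -E "pos|force"
python3 -m creep '{"gripper":[1,1,1],"xyz":[[0,0,2],[0,0,2],[0,0,2]],"roll":[0,0,0]}'|grep -E "pos|force"
```

```text
position: [0.5395, -0.3361, 0.2134]
force: [-0.2, 1.1, -1.5]
grip_force: 59.4
position: [0.5396, -0.3363, 0.2131]
force: [-4.7, 5.0, 11.3]
grip_force: 60.9
position: [0.5397, -0.3363, 0.213]
force: [-8.3, 6.1, 20.2]
grip_force: 61.9
```

```bash

python3 -m creep '{"gripper":[1,1,1,1],"xyz":[[0,0,-8],[-1,-2.3,-9],[-1,-2.3,-9],[-1,-2.3,-9]],"roll":[0,0,0,0]}'|grep -E "pos|force|wid"
python3 -m creep '{"gripper":[1,1,1],"xyz":[[0,0,0],[0,0,0],[0,0,0]],"roll":[0,0,0]}'|grep -E "pos|force|ee"
```

```text
position: [0.5382, -0.3336, 0.2164]
force: [0.2, -0.8, -2.2]
width: 0.0197
grip_force: 59.4
position: [0.5384, -0.3338, 0.2167]
ee_rot: [[0.998, -0.061, -0.0], [-0.061, -0.998, 0.0], [-0.001, -0.0, -1.0]]
force: [-0.5, 0.3, -1.6]
grip_force: 59.4
```

```bash

python3 -m creep '{"gripper":[1,1,1],"xyz":[[0,0,3],[0,0,6],[0,0,6]],"roll":[0,0,0]}'|grep -E "pos|force"
python3 -m creep '{"gripper":[1,1,1],"xyz":[[0,0,2],[0,0,2],[0,0,2]],"roll":[0,0,0]}'|grep -E "pos|force"
python3 -m creep '{"gripper":[1,1,1],"xyz":[[0,0,2],[0,0,2],[0,0,2]],"roll":[0,0,0]}'|grep -E "pos|force"
```

```text
position: [0.5384, -0.3336, 0.2106]
force: [0.5, 0.4, -2.2]
grip_force: 59.4
position: [0.5386, -0.3335, 0.2091]
force: [0.3, 0.6, -0.7]
grip_force: 59.5
position: [0.5386, -0.3338, 0.2071]
force: [0.1, 1.1, -0.7]
grip_force: 59.5
```

In the recess. Press on home.

```bash

python3 -m creep '{"gripper":[1,1,1],"xyz":[[0,0,2],[0,0,3],[0,0,3]],"roll":[0,0,0]}'|grep -E "pos|force"
python3 -m creep '{"gripper":[1,1,1],"xyz":[[0,0,2],[0,0,2],[0,0,2]],"roll":[0,0,0]}'|grep -E "pos|force"
python3 -m creep '{"gripper":[1,1,1],"xyz":[[0,0,1],[0,0,1],[0,0,1]],"roll":[0,0,0]}'|grep -E "pos|force"
```

```text
position: [0.5385, -0.3337, 0.2039]
force: [1.3, 0.8, -1.7]
grip_force: 59.5
position: [0.5386, -0.3339, 0.2032]
force: [-2.1, 2.4, 5.2]
grip_force: 60.2
position: [0.5387, -0.3339, 0.2032]
force: [-2.8, 4.2, 10.0]
grip_force: 60.8
```

```bash

python3 -m creep '{"gripper":[0.55,0.55,0.55,0.55,0.55],"xyz":[[0,0,0],[0,0,0],[0,0,-1],[0,0,-1],[0,0,-1]],"roll":[0,0,0,0,0]}'|grep -E "pos|force|wid"
python3 -m creep '{"gripper":[0.55,0.55,0.55,1,1],"xyz":[[0,0,-20],[0,0,-40],[-8,0,-40],[-8,0,-40],[-8,0,-40]],"roll":[0,0,0,0,0]}'|grep -E "pos|force|wid"
python3 -m creep '{"gripper":[1,1,1,1,1],"xyz":[[0,0,0],[0,0,0],[0,0,20],[0,0,29],[0,0,29]],"roll":[0,0,0,0,0]}'|grep -E "pos|force|wid"
```

```text
position: [0.5385, -0.3339, 0.202]
force: [0.3, 0.0, -0.4]
width: 0.0385
grip_force: 0.0
position: [0.5297, -0.3329, 0.2408]
force: [0.2, 1.1, -0.4]
width: 0.0102
grip_force: 0.0
position: [0.5296, -0.3325, 0.2107]
force: [0.4, 1.0, 0.1]
width: 0.0002
grip_force: 0.0
```

```bash

python3 -m creep '{"gripper":[1,1,1],"xyz":[[0,0,3],[0,0,3],[0,0,3]],"roll":[0,0,0]}'|grep -E "pos|force"
python3 -m creep '{"gripper":[1,1,1],"xyz":[[0,0,3],[0,0,3],[0,0,3]],"roll":[0,0,0]}'|grep -E "pos|force"
python3 -m creep '{"gripper":[1,1,1,1,1],"xyz":[[0,0,-40],[0,0,-90],[0,0,-130],[0,0,-130],[0,0,-130]],"roll":[0,0,0,0,0]}'|grep -E "pos|force"
python3 -m creep '{"gripper":[0,0,0,0,0],"xyz":[[-50,-20,0],[-80,-50,0],[-80,-100,0],[-80,-150,0],[-80,-190,0]],"roll":[0,0,0,0,0]}'|grep -E "pos|force"
python3 - <<'E'
from fit import *
vt,vs=views()
keyfit("round_key",[.567,-.0434,np.radians(25)],vt,vs)
plan([])
t,K,T=grab("top"); s,Ks,Ts=grab("side"); np.savez("v8.npz",t=t,K=K,T=T,s=s,Ks=Ks,Ts=Ts)
for n in ("top","side"):
    for o in ["round_key","double_key"]:
        print(n,o,[(np.round(np.array(b["box"])*[640,400,640,400]).tolist(),round(b["confidence"],2)) for b in manip.boxes_of(n,o)[:2]])
E
```

```text
position: [0.5308, -0.3335, 0.2108]
force: [0.1, -0.0, 0.4]
grip_force: 0.0
position: [0.5311, -0.3338, 0.2095]
force: [-2.7, 1.2, 8.0]
grip_force: 4.0
position: [0.5309, -0.3336, 0.3394]
force: [-0.3, -0.6, -1.0]
grip_force: 0.0
position: [0.4606, -0.1364, 0.3348]
force: [-0.1, -0.9, 0.5]
grip_force: 0.0
round_key top [ 0.5656 -0.0414] 22.2 0.041
round_key side [ 0.5673 -0.0432] 24.8 0.213
round_key both [ 0.5658 -0.0424] 23.9 0.115
now [  0.4608  -0.1343   0.3346 -93.1713]
top round_key [([269.0, 166.0, 287.0, 191.0], 0.82), ([202.0, 154.0, 290.0, 245.0], 0.43)]
top double_key [([382.0, 170.0, 396.0, 211.0], 0.56)]
side round_key [([305.0, 228.0, 338.0, 269.0], 0.93), ([240.0, 142.0, 289.0, 176.0], 0.51)]
side double_key [([244.0, 146.0, 286.0, 175.0], 0.61)]
```

```bash

python3 -m creep '{"gripper":[0,0,0,0,0],"xyz":[[-20,-50,0],[-40,-100,0],[-50,-150,0],[-60,-200,0],[-60,-240,0]],"roll":[0,0,0,0,0]}'|grep -E "pos|force"
python3 -m creep '{"gripper":[0,0,0,0],"xyz":[[0,-40,0],[0,-80,0],[0,-90,0],[0,-90,0]],"roll":[0,0,0,0]}'|grep -E "pos|force"
python3 - <<'E'
from fit import *
t,K,T=grab("top"); s,Ks,Ts=grab("side"); np.savez("v9.npz",t=t,K=K,T=T,s=s,Ks=Ks,Ts=Ts)
vt=(gray(t),K,T);vs=(gray(s),Ks,Ts)
p=keyfit("round_key",[.567,-.0434,np.radians(25)],vt,vs); plan([])
a=t[140:260,190:310];b=s[215:345,300:430]
o=[]
for im,k,tt,of in ((a,K,T,[190,140]),(b,Ks,Ts,[300,215])):
    f=400/im.shape[0]; q=cv2.resize(im,(400,400),interpolation=cv2.INTER_CUBIC)
    for pp in PARTS["round_key"]: cv2.polylines(q,[np.round((proj(place(pp,p,.04),k,tt)+.5-of)*f).astype(np.int32)],True,(0,255,0),1)
    o.append(q)
cv2.imwrite("pics/t9.png",np.hstack(o))
E
```

```text
position: [0.4162, 0.105, 0.3372]
force: [0.7, -0.6, 0.0]
grip_force: 0.0
position: [0.4228, 0.1947, 0.337]
force: [-0.2, 0.5, 0.7]
grip_force: 0.0
round_key top [ 0.5633 -0.0453] 25.5 0.663
round_key side [ 0.5682 -0.0414] 23.9 0.556
round_key both [ 0.5664 -0.0435] 24.6 0.553
now [  0.4226   0.1931   0.3369 -93.5319]
```

View pics/t9.png

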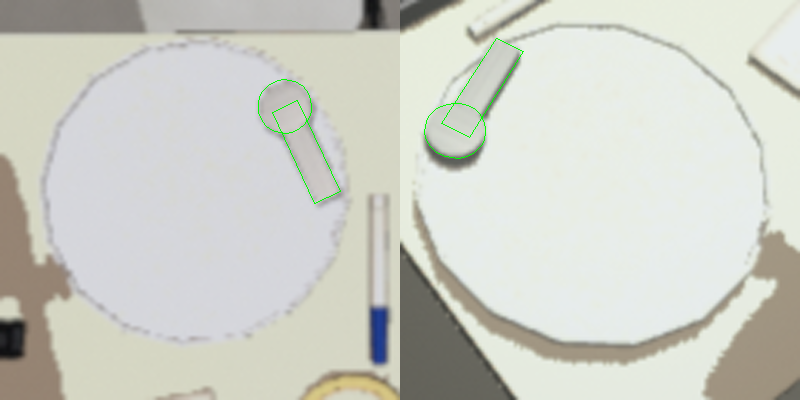

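```bash
python3 - <<'E'
from h import *
plan([(.5638,-.0447,.26,-65.4)])
E
```

```text
now [  0.4226   0.1931   0.3369 -93.5319]
[155.6 228.7  76.9] roll -28.1  -> (0.5638, -0.0447, 0.26, -65.4)
```

```bash

python3 -m creep '{"gripper":[0,0,0,0,0],"xyz":[[28,40,10],[56,82,25],[84,124,40],[112,166,55],[135,200,70]],"roll":[-6,-12,-18,-24,-28.1]}'|grep -E "pos|force"
python3 -m creep '{"gripper":[0,0,0],"xyz":[[0,0,0],[0,0,0],[0,0,0]],"roll":[0,0,0]}'|grep -E "pos|force"
python3 - <<'E'
from h import *
plan([(.5638,-.0447,.26,-65.4)])
E
```

```text
position: [0.5445, -0.0164, 0.2676]
force: [1.1, -0.6, 0.4]
grip_force: 0.0
position: [0.5435, -0.0128, 0.2679]
force: [-0.4, 0.2, -0.2]
grip_force: 0.0
now [ 5.43500e-01 -1.28000e-02  2.67900e-01 -6.54747e+01]
[ 5.2 37.5  7.9] roll -0.1  -> (0.5638, -0.0447, 0.26, -65.4)
```

```bash

python3 -m creep '{"gripper":[0,0,0,0],"xyz":[[5,37.5,8],[5,37.5,8],[5,37.5,8],[5,37.5,8]],"roll":[0,0,0,0]}'|grep -E "pos|force"
python3 -m creep '{"gripper":[0,0,0,0],"xyz":[[0,0,30],[0,0,50],[0,0,55],[0,0,55]],"roll":[0,0,0,0]}'|grep -E "pos|force"
python3 -m creep '{"gripper":[1,1,1,1,1],"xyz":[[0,0,0],[0,0,0],[0,0,0],[0,0,0],[0,0,0]],"roll":[0,0,0,0,0]}'|grep -E "width|force"
python3 -m creep '{"gripper":[1,1,1],"xyz":[[0,0,0],[0,0,0],[0,0,0]],"roll":[0,0,0]}'|grep -E "pos|wid|force"
python3 -m creep '{"gripper":[1,1,1,1,1],"xyz":[[0,0,-5],[0,0,-20],[0,0,-50],[0,0,-60],[0,0,-60]],"roll":[0,0,0,0,0]}'|grep -E "pos|wid|force"
python3 - <<'E'
from h import *
plan([(.5,-.08,.243,-93.45)])
E
```

```text
position: [0.5637, -0.043, 0.2602]
force: [-0.3, -0.2, -0.2]
grip_force: 0.0
position: [0.5635, -0.0433, 0.2042]
force: [-0.0, -0.2, -0.5]
grip_force: 0.0
force: [-1.3, 2.3, 4.4]
width: 0.0201
grip_force: 59.1
position: [0.5645, -0.0441, 0.2057]
force: [-2.1, 1.6, 6.1]
width: 0.0199
grip_force: 59.2
position: [0.5655, -0.0446, 0.2676]
force: [0.1, 0.0, -1.0]
width: 0.02
grip_force: 58.9
now [ 5.65500e-01 -4.46000e-02  2.67600e-01 -6.53769e+01]
[-74.3   4.9  24.6] roll 28.1  -> (0.5, -0.08, 0.243, -93.45)
```

```bash

python3 -m creep '{"gripper":[1,1,1,1,1],"xyz":[[-20,1,0],[-40,3,0],[-60,5,10],[-74,5,24],[-74,5,24]],"roll":[7,14,21,28.1,28.1]}'|grep -E "pos|force"
python3 -m creep '{"gripper":[1,1],"xyz":[[0,0,0],[0,0,0]],"roll":[0,0]}'|grep -E "pos|force"
python3 - <<'E'
from fit import *
s,K,T=grab("side"); np.savez("v10.npz",s=s,Ks=K,Ts=T)
S=manip.read_state(); R=np.array(S["ee_rot"]); P=np.array(S["position"])+R[:,2]*.175; P[2]+=.175
ang=np.arctan2(R[1,1],R[0,1])+np.pi/2
cv2.imwrite("pics/k6.png",overlay("v10.npz","round_key",P,ang,g=.175,dxs=(.001,.004)))
plan([(.5415,-.226,.26,-93.45)])
E
```

```text
position: [0.496, -0.0795, 0.2375]
force: [-1.2, -0.8, -2.4]
grip_force: 58.9
position: [0.5, -0.0796, 0.2412]
force: [0.4, -0.5, -0.3]
grip_force: 58.9
now [ 5.0020e-01 -7.9600e-02  2.4140e-01 -9.3368e+01]
[ 49.9 143.8 -18.6] roll 0.1  -> (0.5415, -0.226, 0.26, -93.45)
```

View pics/k6.png

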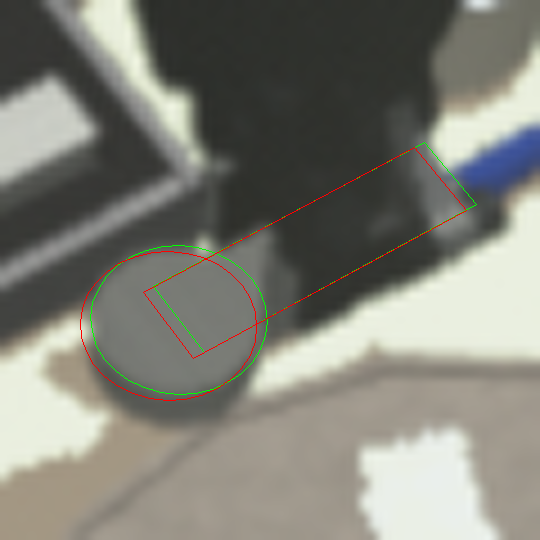

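```bash

python3 -m creep '{"gripper":[1,1,1,1,1],"xyz":[[0,0,-19],[17,48,-19],[34,96,-19],[52,144,-19],[52,144,-19]],"roll":[0,0,0,0,0]}'|grep -E "pos|force"
python3 -m creep '{"gripper":[1,1,1],"xyz":[[0,0,20],[0,0,30],[0,0,40]],"roll":[0,0,0]}'|grep -E "pos|force"
python3 -m creep '{"gripper":[1,1],"xyz":[[0,0,0],[0,0,0]],"roll":[0,0]}'|grep -E "pos|force|wid"
python3 - <<'E'
from h import *
plan([(.5437,-.2262,.217,-93.45)])
E
```

```text
position: [0.5448, -0.2321, 0.2617]
force: [-0.0, 0.3, -0.3]
grip_force: 59.2
position: [0.5423, -0.2257, 0.2189]
force: [0.9, 0.7, -2.1]
grip_force: 59.1
position: [0.5424, -0.2259, 0.2197]
force: [-0.2, 0.3, -2.0]
width: 0.02
grip_force: 59.1
now [  0.5424  -0.2259   0.2197 -93.4094]
[1.3 0.2 2.7] roll 0.0  -> (0.5437, -0.2262, 0.217, -93.45)
```

```bash

python3 -m creep '{"gripper":[1,1,1,1],"xyz":[[1.3,0.2,3],[1.3,0.2,6],[1.3,0.2,8],[1.3,0.2,8]],"roll":[0,0,0,0]}'|grep -E "pos|force"
python3 -m creep '{"gripper":[1,1,1],"xyz":[[0,0,2],[0,0,2],[0,0,2]],"roll":[0,0,0]}'|grep -E "pos|force"
```

```text
position: [0.5434, -0.2267, 0.2115]
force: [-0.5, -0.0, -0.8]
grip_force: 59.2
position: [0.5437, -0.227, 0.2102]
force: [-0.1, 0.5, 0.6]
grip_force: 59.4
```

```bash

python3 -m creep '{"gripper":[1,1,1],"xyz":[[0,-0.5,2],[0,-0.5,2],[0,-0.5,2]],"roll":[0,0,0]}'|grep -E "pos|force"
python3 -m creep '{"gripper":[1,1,1],"xyz":[[0,0,3],[0,0,3],[0,0,3]],"roll":[0,0,0]}'|grep -E "pos|force"
python3 -m creep '{"gripper":[1,1,1],"xyz":[[0,0,3],[0,0,3],[0,0,3]],"roll":[0,0,0]}'|grep -E "pos|force"
```

```text
position: [0.5441, -0.2264, 0.209]
force: [-1.6, 1.3, 5.3]
grip_force: 59.9
position: [0.5437, -0.226, 0.2044]
force: [1.8, 1.6, -0.3]
grip_force: 59.3
position: [0.5437, -0.2261, 0.2018]
force: [0.8, 3.8, 3.3]
grip_force: 61.5
```

Past the clips (5.3 N at contact) and at home height. Firm up, release, press on top.

```bash

python3 -m creep '{"gripper":[1,1,1],"xyz":[[0,0,2],[0,0,2],[0,0,2]],"roll":[0,0,0]}'|grep -E "pos|force"
python3 -m creep '{"gripper":[0.55,0.55,0.55,0.55,0.55],"xyz":[[0,0,0],[0,0,0],[0,0,-1],[0,0,-2],[0,0,-2]],"roll":[0,0,0,0,0]}'|grep -E "pos|force|wid"
python3 -m creep '{"gripper":[0.55,0.55,0.55,1,1],"xyz":[[0,0,-20],[0,0,-40],[-7,0,-40],[-7,0,-40],[-7,0,-40]],"roll":[0,0,0,0,0]}'|grep -E "pos|force|wid"
python3 -m creep '{"gripper":[1,1,1,1,1],"xyz":[[0,0,0],[0,0,0],[0,0,20],[0,0,28],[0,0,28]],"roll":[0,0,0,0,0]}'|grep -E "pos|force|wid"
```

```text
position: [0.5438, -0.2261, 0.2018]
force: [-4.7, 5.4, 13.8]
grip_force: 65.0
position: [0.5434, -0.2263, 0.2013]
force: [0.9, -0.0, 0.0]
width: 0.0385
grip_force: 0.0
position: [0.5357, -0.2255, 0.2403]
force: [0.3, -0.2, 0.2]
width: 0.0101
grip_force: 0.0
position: [0.5356, -0.2252, 0.2116]
force: [0.1, -0.2, 0.7]
width: -0.0001
grip_force: 0.0
```

```bash

python3 -m creep '{"gripper":[1,1,1],"xyz":[[0,0,4],[0,0,4],[0,0,4]],"roll":[0,0,0]}'|grep -E "pos|force"
python3 -m creep '{"gripper":[1,1,1],"xyz":[[0,0,2],[0,0,2],[0,0,2]],"roll":[0,0,0]}'|grep -E "pos|force"
python3 -m creep '{"gripper":[1,1,1,1,1],"xyz":[[0,0,-40],[0,0,-90],[0,0,-130],[0,0,-130],[0,0,-130]],"roll":[0,0,0,0,0]}'|grep -E "pos|force"
python3 -m creep '{"gripper":[1,1,1,1,1],"xyz":[[-50,-20,0],[-100,-60,0],[-110,-110,0],[-110,-160,0],[-110,-200,0]],"roll":[0,0,0,0,0]}'|grep -E "time|pos|force"
python3 -m creep '{"gripper":[1,1,1,1,1],"xyz":[[0,-40,0],[0,-90,0],[0,-140,0],[0,-180,0],[0,-200,0]],"roll":[0,0,0,0,0]}'|grep -E "time|pos|force"
python3 - <<'E'
from fit import *
vt,vs=views()
for i,n in ((0,"fork_key"),(1,"round_key"),(3,"double_key")):
    y=.081-.054*i; b=[.5429+y*.0602,-.2531+y*.998,np.radians(-3.45)]
    for z in (.018,.025):
      p,q=fit(lambda P,K,T,o,sh:keymask(n,P,z,K,T,o,sh),b,[vs],1,2); print(n,z,((p[:2]-b[:2])*1000).round(1),round(np.degrees(p[2]),1),round(q,3))
for n in ("top","side"):
    for o in ["reagent_bottle","lid","case"]: print(n,o,[(np.round(np.array(b["box"])*[640,400,640,400]).tolist(),round(b["confidence"],2)) for b in manip.boxes_of(n,o)[:1]])
E
```

```text
position: [0.5369, -0.226, 0.2102]
force: [0.6, -0.1, -0.1]
grip_force: 0.0
position: [0.5371, -0.2261, 0.2095]
force: [-1.8, 1.4, 7.3]
grip_force: 3.5
position: [0.537, -0.2261, 0.3397]
force: [-0.3, -0.1, -0.3]
grip_force: 0.0
time: 42.45
position: [0.4367, -0.0226, 0.3356]
force: [1.2, -0.1, -0.2]
grip_force: 0.0
time: 42.95
position: [0.4496, 0.1783, 0.3356]
force: [0.2, -0.6, -0.4]
grip_force: 0.0
fork_key 0.018 [-3.2 -3.3] -4.3 0.727
fork_key 0.025 [-0.4  0.2] -4.4 0.712
round_key 0.018 [-1.3 -4.3] -3.9 0.734
round_key 0.025 [1.6 0. ] -3.9 0.722
double_key 0.018 [ 0.7 -1. ] -3.1 0.667
double_key 0.025 [2.8 4. ] -2.0 0.653
top reagent_bottle [([414.0, 216.0, 432.0, 234.0], 0.49)]
top lid [([318.0, 125.0, 417.0, 167.0], 0.6)]
top case [([314.0, 123.0, 418.0, 246.0], 0.61)]
side reagent_bottle [([269.0, 111.0, 283.0, 139.0], 0.7)]
side lid [([195.0, 134.0, 272.0, 233.0], 0.96)]
side case [([196.0, 135.0, 335.0, 234.0], 0.73)]
```

```bash
python3 -c "
from plant import manip
print(manip.hand_in())"
```

```text
the job is handed in; nothing more can be done
None
```

The lid is open and the fork, double and round keys are pressed home in their own recesses; each key's top measured about 36.5 mm above the worktop, against 36 mm for fully home. No tee key was on the turntable, the bottle is still standing, and I handed the job in at about 43 s.

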